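# Point out, shut and check: the air valve left open

### The arm

A 6-joint arm with a two-finger parallel gripper is mounted at the origin on the work surface. World frame = base frame: x ahead of the robot, y to its left, z up, the work surface at z = 0. Lengths are in m, angles in rad, forces in N, time in s.
With the tool pointing down it reaches from about 0.25 to 0.8 m from the base axis. Payload 3.9 kg.
Tool frame: the origin (TCP) lies between the finger pads, 19 mm behind the fingertips; this is the grasp point; z points along the fingers, y is the line along which they close (so a half turn about z gives the same grasp; the last joint's range is limited). The gripper opens to 85 mm and grips with 20 to 120 N. Pads are 22 mm wide; open, the fingers measure 114 mm over their backs; the gripper's body (76 mm by 85 mm) begins 54 mm behind the grasp point. The pads swing forward as they close: fully open they stand 13 mm farther back than shut.
Start: joints at [1.296, 0.26, -0.138, 1.173, 0, 1.571], TCP at [0.142, 0.505, 0.25] pointing down, gripper open.
Joint ranges: [-2.78, 2.78], [-0.83, 1.72], [-1.28, 1.37], [-1.9, 2.12], [-1.57, 1.48], [-3.14, 3.14]. Speed limits (rad/s): [2.57, 2.57, 3.14, 3.14, 3.14, 3.14].

### API

Orientations are given as a rotation vector (axis times angle).
In Python, from rig import status, optics, manip gives the robot as it stands.
- The arm moves only by the tool arm_command, never from a script. Its argument "increments" is a list of rows, each a list of 7 numbers: the turn, a rotation vector about the world's x, y, z in rad, then the shift along the world's x, y, z in units of 60 mm (1.0 is 60 mm), then the opening, from -1 (shut) to 1 (fully open), so that 0 is half open. In form: [[wx, wy, wz, x, y, z, jaw], ...]. A call has 1 to 20 rows; each row is the pose to reach, as a shift and turn from the pose commanded when the call began; what a row does not reach only later rows make up. A row lasts 1/8 s, in which the tool goes at most 62.5 mm and 10.7 degrees, less where a joint would pass 70% of its speed; a pose out of reach is approached as far as the arm can. A call with a gripper value outside its range is refused whole. The fingers move at their own pace and stop on an object; "newtons" is the grip in N (left out, the last holds). Time passes only in rows, so rows that repeat a pose let the fingers close. It gives the time, the measured TCP pose, the force, the opening and the grip force at its end, in the units of the state.
- status.state(): the state, without advancing time (a new reading comes with each control period).
- optics.capture(name): name is "side" or "top"; returns (picture, depth): 400x640x3 uint8, red, green, blue; 400x640 float32, m along the optical axis (not along the pixel's ray), 0 where there is no reading.
- optics.calibration(name): a dict with "fov_y" (degrees; the focal length in pixels is half the picture's height over the tangent of half this angle, whatever the lens; pixels are square), "cx", "cy" (the principal point, pixels), "D" ([k1, k2, p1, p2, k3] as OpenCV has them; the pictures are not rectified), "extrinsics" (4x4, takes a point from camera to world coordinates). Camera axes: x right, y up, looking along -z (the intrinsics and any distortion apply to the point x, -y, -z); pixel columns grow to the right and rows downward; lengths in m; the calibration is good to about 2 mm. A picture is of the moment at which its call begins. calibration takes no time and is no camera call.
- manip.hand_in(): hands the job in; it is judged then, once.
The state is a dict: "time": time; "joint_pos": joint angles; "joint_velocities": joint speeds; "joint_efforts": joint torques, N m; "eef_pos": TCP position; "eef_rot": TCP orientation; "ft_force": force on the tool from outside, world axes, zero at the start; "moment": the same for the moment, N m; "grip_width": finger opening in m; "grasp_force": force on a finger pad.
Only numpy, scipy, OpenCV 4.12 (cv2) and the standard library are available. Lean on these libraries where they do the work, as an engineer would, in place of code of your own. Each camera call takes 0.05 s, during which the arm holds its last target. There are 200 camera calls.

### The job

We are shutting down the compressed-air manifold on the bench, pointing and calling, and one of its three valves has been left open: the other two have their levers lying along the block. First point at the open valve, holding the fingertips about three centimetres above it (over its spindle or its lever) for two seconds without touching it, then gently push its lever fully shut with the outside of the fingers, without taking it between them. Last, point straight down at the middle of the pressure gauge's dial in the same way for two seconds; do not point at the shut valves beforehand, and leave everything else as it is.

Things in the scene. Friction and masses are not known exactly. Their poses are not given: they have to be found in the camera images.
- manifold: compressed-air manifold: aluminium header block 40 x 420 x 40 mm on feet, fixed. Origin: on the bench under its centre; x to its back, y along it, z up; block top at 90 mm. Inlet pipe behind its middle, to 90 mm back. Three valves along its front (x -50 mm; y -120, 0, 120 mm, any order), gauge and pressure switch on top of its ends (y +/-180 mm, either way round)
- cock_a: valve A of the manifold's three identical quarter-turn valves: steel body with a quick coupler on its front that reaches 71 mm forward of the valve's centre, 26 mm thick. Origin: at the valve's centre, on the pipe's axis, 70 mm above the bench; axes as the manifold's
- lever_a (a joint): angle (rad) of valve A's lever about its vertical spindle: 0 = shut, at its stop, lever along the block pointing to the manifold's +y; 1.57 = fully open, pointing to the manifold's -x, towards the robot. Closes clockwise seen from above. Shut valves read under 0.05; the open one reads 1.0 to 1.57 (fully or partly open). It stays where left; turning takes 0.25 N m
- spindle_a (a point): top of the nut on valve A's spindle, on the lever's turning axis, 108 mm above the bench
- grip_a (a point): middle of the top of the black sleeve on valve A's lever, 55 mm out from the spindle axis, 116 mm above the bench. Sleeve 60 mm long (25 to 85 mm from the axis), 18 wide, 12 high, underside 104 mm above the bench. Turns with the lever: y axis along the lever, outwards, z up
- cock_b: valve B of the manifold's three identical quarter-turn valves: steel body with a quick coupler on its front that reaches 71 mm forward of the valve's centre, 26 mm thick. Origin: at the valve's centre, on the pipe's axis, 70 mm above the bench; axes as the manifold's
- lever_b (a joint): angle (rad) of valve B's lever about its vertical spindle: 0 = shut, at its stop, lever along the block pointing to the manifold's +y; 1.57 = fully open, pointing to the manifold's -x, towards the robot. Closes clockwise seen from above. Shut valves read under 0.05; the open one reads 1.0 to 1.57 (fully or partly open). It stays where left; turning takes 0.25 N m
- spindle_b (a point): top of the nut on valve B's spindle, on the lever's turning axis, 108 mm above the bench
- grip_b (a point): middle of the top of the black sleeve on valve B's lever, 55 mm out from the spindle axis, 116 mm above the bench. Sleeve 60 mm long (25 to 85 mm from the axis), 18 wide, 12 high, underside 104 mm above the bench. Turns with the lever: y axis along the lever, outwards, z up
- cock_c: valve C of the manifold's three identical quarter-turn valves: steel body with a quick coupler on its front that reaches 71 mm forward of the valve's centre, 26 mm thick. Origin: at the valve's centre, on the pipe's axis, 70 mm above the bench; axes as the manifold's
- lever_c (a joint): angle (rad) of valve C's lever about its vertical spindle: 0 = shut, at its stop, lever along the block pointing to the manifold's +y; 1.57 = fully open, pointing to the manifold's -x, towards the robot. Closes clockwise seen from above. Shut valves read under 0.05; the open one reads 1.0 to 1.57 (fully or partly open). It stays where left; turning takes 0.25 N m
- spindle_c (a point): top of the nut on valve C's spindle, on the lever's turning axis, 108 mm above the bench
- grip_c (a point): middle of the top of the black sleeve on valve C's lever, 55 mm out from the spindle axis, 116 mm above the bench. Sleeve 60 mm long (25 to 85 mm from the axis), 18 wide, 12 high, underside 104 mm above the bench. Turns with the lever: y axis along the lever, outwards, z up
- gauge: pressure gauge: round, 50 mm diameter, white dial with a needle, facing straight up, on top of one end of the header block. Origin: foot of its stem, on the block's top
- dial (a point): centre of the gauge's dial, on its top face, 140 mm above the bench; z axis up
- pswitch: pressure switch: upright 30 mm cylinder with a domed black cap, 58 mm tall, on the other end of the header block (not the gauge). Origin: its foot, on the block's top; its tip is 148 mm above the bench
- nut: loose steel collar nut, 32 mm across, 14 mm high, lying on top of the header block. Not part of the job: leave it where it lies
- nipple: loose brass hose plug, 48 mm long, 17 mm thick, lying on the bench in front of the couplers. Not part of the job: leave it where it lies
- tape: tape measure, 65 x 62 x 32 mm, lying on the bench in front of the manifold. Not part of the job: leave it where it lies
- can: spray can, 65 mm diameter, 190 mm tall, standing to the right of the manifold. Not part of the job: leave it where it lies
- brush: hand brush, about 200 mm long, lying on the bench nearer the robot. Not part of the job: leave it where it lies
- hammer: chipping hammer lying behind the manifold, 260 mm long, up to 30 mm high. Not part of the job: leave it where it lies
- square: triangular welding magnet, 95 mm, 14 mm thick, lying on the bench at the left, nearer the robot. Not part of the job: leave it where it lies
- spanner: spanner, 200 mm, lying behind the manifold. Not part of the job: leave it where it lies

How it is judged:
On the way, in this order (a step that is already met when the one before it is completed fails the run):
1. point at the open valve: tool point above its spindle or lever, no more than 25 mm to the side, fingertips not more than about 65 mm above the sleeve, no contact, for 1.5 s, the valve still open (value of joint lever_a above 0.9 rad and x of the grasp point in the frame of grip_a between -0.025 and 0.025 m and y of the grasp point in the frame of grip_a between -0.085 and 0.045 m and z of the grasp point in the frame of grip_a between 0.017 and 0.085 m and contact force between the arm and cock_a below 0.2 N), for 1.5 s.
2. the open valve's lever is pushed shut (less than 0.08 rad) (value of joint lever_a below 0.08 rad), for 0.2 s.
3. point at the gauge: tool point within 22 mm of the dial's centre seen from above, fingertips not more than about 65 mm above it, no contact, for 1.5 s (horizontal distance between the grasp point and dial below 0.022 m and z of the grasp point in the frame of dial between 0.015 and 0.085 m and value of joint lever_a below 0.08 rad), for 1.5 s.
At the end, for the whole second after the job is handed in: All three valve levers are shut, within 0.08 rad of the stop and at rest, and the eight bystanders lie within 20 mm of where they were (value of joint each of lever_a, lever_b, lever_c below 0.08 rad and velocity of joint lever_a between -0.05 and 0.05 rad/s and distance of each of nut, nipple, tape, can, brush, hammer, square, spanner from where it was at the start of the episode below 0.02 m); the robot touches nothing.
It fails at once if a valve that was already shut is opened (more than 0.12 rad) (value of joint any of lever_b, lever_c above 0.12 rad).
It fails at once if while the open valve is still open, a shut valve is pointed at (tool point within 20 mm of its spindle, seen from above, and less than 70 mm above its sleeve) (value of joint lever_a above 0.9 rad and ((horizontal distance between the grasp point and spindle_b below 0.02 m and z of the grasp point in the frame of grip_b below 0.07 m) or (horizontal distance between the grasp point and spindle_c below 0.02 m and z of the grasp point in the frame of grip_c below 0.07 m))).
It fails at once if the gauge is touched (0.5 N), or the pressure switch is knocked (5 N) (contact force between the arm and gauge above 0.5 N or contact force between the arm and pswitch above 5 N).
It fails at once if the lever is taken between the fingers (tool point over the sleeve, tips reaching 3 mm or more below its top) or forced (over 30 N) (contact force between the arm and cock_a above 30 N or (x of the grasp point in the frame of grip_a between -0.014 and 0.014 m and y of the grasp point in the frame of grip_a between -0.04 and 0.045 m and z of the grasp point in the frame of grip_a below 0.016 m)).
It fails at once if a bystander is moved (more than 20 mm) (distance of any of nut, nipple, tape, can, brush, hammer, square, spanner from where it was at the start of the episode above 0.02 m).
It also fails if it takes over 54 s, if anything falls off the work surface, if the arm or the gripper's body presses on something with over 40 N, if the wrist force passes 120 N, or if a joint passes its speed limit or range.

## Working session

There is one attempt and no reset: what is moved stays moved. The work goes in short steps, Python scripts to look and compute and a tool call to move; the robot and the scene stay as the last step left them, time stands still between calls to the robot, and variables do not carry over. Pictures are saved under pics/ and viewed, at most 10 in all, crops included, and the job is handed in when it is done.

Besides the shell and the picture viewer there is one more tool, called after ">>>" by a JSON object that holds its "op" and its "data", one argument or row to a line. arm_command: Moves the arm, as the interface text tells. Its arguments: {"type":"object","properties":{"increments":{"type":"array","items":{"type":"array","items":{"type":"number"}}},"newtons":{"type":"number"}},"required":["increments"]}

```bash
mkdir -p pics; cat > h.py <<'E'
import numpy as np, cv2
from rig import status, optics, manip
def rays(name,px):
    c=optics.calibration(name); f=200/np.tan(np.radians(c["fov_y"])/2)
    K=np.array([[f,0,c["cx"]],[0,f,c["cy"]],[0,0,1]])
    u=cv2.undistortPoints(np.array(px,float).reshape(-1,1,2),K,np.array(c["D"],float)).reshape(-1,2)
    d=np.c_[u[:,0],-u[:,1],-np.ones(len(u))]
    T=np.array(c["extrinsics"]); return T[:3,3],d@T[:3,:3].T
def onz(name,px,z):
    o,d=rays(name,px); z=np.broadcast_to(z,len(d)); return o+d*((z-o[2])/d[:,2])[:,None]
def bydepth(name,px,D):
    o,d=rays(name,px); return o+d*np.array([D[int(round(v)),int(round(u))] for u,v in px])[:,None]
E
python3 - <<'E'
from h import *
for n in("top","side"):
    p,d=optics.capture(n); cv2.imwrite(f"pics/{n}0.png",p[:,:,::-1]); np.save(f"pics/{n}0.npy",d)
    c=optics.calibration(n); print(n,c["fov_y"],c["D"],np.round(c["extrinsics"],3).tolist())
print(status.state())
E
```

```text
top 43.983991709226125 [-0.09145771  0.          0.          0.          0.        ] [[-0.02, 0.994, -0.108, 0.396], [-1.0, -0.023, -0.022, -0.069], [-0.024, 0.108, 0.994, 1.417], [0.0, 0.0, 0.0, 1.0]]
side 45.57507822432913 [-0.06613358  0.          0.          0.          0.        ] [[-0.95, 0.16, -0.269, 0.175], [-0.313, -0.502, 0.806, 1.014], [-0.006, 0.85, 0.527, 0.811], [0.0, 0.0, 0.0, 1.0]]
{'time': 0.1, 'joint_pos': array([ 1.29601396e+00,  2.60636779e-01, -1.39229368e-01,  1.17274243e+00,
       -1.67962880e-05,  1.57078620e+00]), 'joint_velocities': array([-0.00017229, -0.00338331,  0.00298537,  0.00048476,  0.00063036,
        0.00018454]), 'joint_efforts': array([-1.24660270e-03, -4.06507909e+01,  2.54526991e+01,  1.00767371e-02,
       -1.41299884e-04,  9.67990360e-06]), 'eef_pos': array([0.14229673, 0.50473418, 0.24924251]), 'eef_rot': array([-4.30222811e-01, -3.11175992e+00,  2.82324916e-03]), 'ft_force': array([-0.08847984,  0.42864579,  0.45400721]), 'moment': array([-0.05730268,  0.02436945, -0.03457221]), 'grasp_force': 0.0, 'grip_width': 0.08521920655003465}
```

View pics/top0.png

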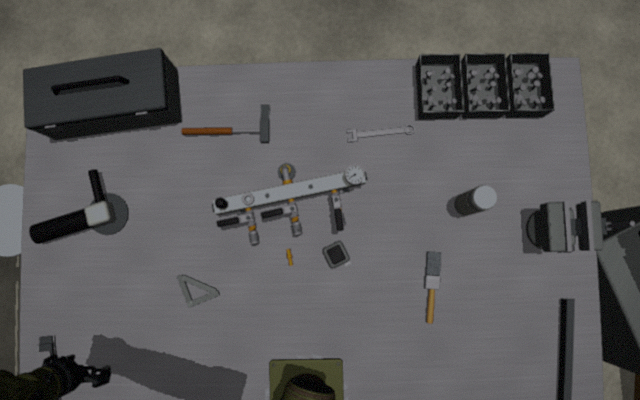

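View pics/side0.png

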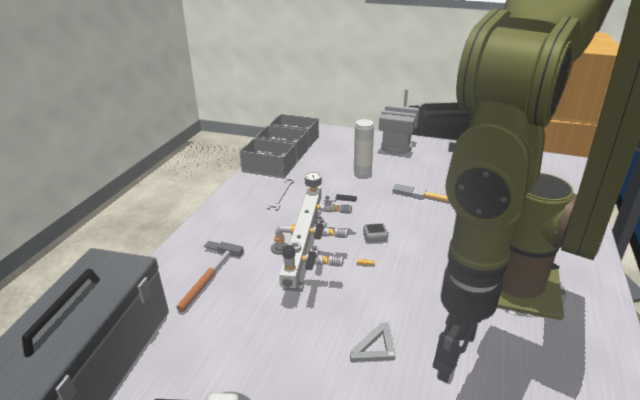

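The top view shows the open lever as the right-hand valve (sleeve near (338,217)). The gauge is at the right end of the block (354,176), the switch is at (221,203), and the shut levers point left. I'll enlarge that area and get a first estimate.

```bash
python3 - <<'E'
from h import *
im=cv2.imread("pics/top0.png"); D=np.load("pics/top0.npy")
c=cv2.resize(im[155:245,200:380],None,fx=4.4,fy=4.4,interpolation=cv2.INTER_CUBIC)
c=cv2.convertScaleAbs(c,alpha=1.5); cv2.imwrite("pics/crop.png",c)
g=im.max(2); m=np.zeros(g.shape,np.uint8); m[195:235,325:350]=(g[195:235,325:350]<55)
n,l,s,ce=cv2.connectedComponentsWithStats(m); i=1+s[1:,4].argmax(); print(s[i],ce[i])
q=np.argwhere(l==i)[:,::-1]; W=onz("top",q,.116); mu=W.mean(0); e=np.linalg.svd(W[:,:2]-mu[:2])[2][0]; print("sleeve",mu,e, np.ptp((W[:,:2]-mu[:2])@e))
print("dial, switch",onz("top",[[354,176],[221,203]],[.14,.148]), bydepth("top",[[354,176],[221,203],[338,217],[300,187]],D))
E
```

```text
[334 209   9  22 160] [338.175   219.21875]
sleeve [ 0.48564883 -0.09626327  0.116     ] [-0.99441978 -0.10549548] 0.05687509101102074
dial, switch [[ 0.59576695 -0.13980612  0.14      ]
 [ 0.53217374  0.20717295  0.148     ]] [[ 0.59597366 -0.13987901  0.13867963]
 [ 0.53231111  0.20745167  0.14672118]
 [ 0.49178697 -0.09603359  0.11191002]
 [ 0.57698204  0.00419079  0.0902355 ]]
```

View pics/crop.png

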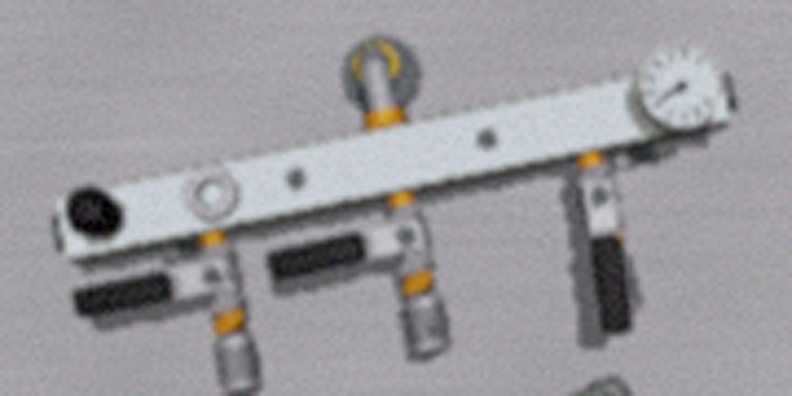

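The open valve is A, at the right end. I estimate its spindle at (0.538, -0.094), its sleeve at (0.486, -0.096) and the dial at (0.598, -0.140). The manifold yaw is about 0.19 rad. I'll fly high over the lever with the jaw shut.

>>> {"op": "arm_command", "data": {
  "increments": [
    [0,0,0,0.2,-0.3,0,-1],
    [0,0,0,0.5,-0.8,0,-1],
    [0,0,0,0.9,-1.5,0,-1],
    [0,0,0,1.3,-2.2,0,-1],
    [0,0,0,1.75,-3,0,-1],
    [0,0,0,2.2,-3.8,0,-1],
    [0,0,0,2.7,-4.6,0,-1],
    [0,0,0,3.15,-5.4,0,-1],
    [0,0,0,3.6,-6.2,0,-1],
    [0,0,0,4.1,-7,0,-1],
    [0,0,0,4.6,-7.8,0,-1],
    [0,0,0,5,-8.5,0,-1],
    [0,0,0,5.3,-9.1,0,-1],
    [0,0,0,5.6,-9.6,0,-1],
    [0,0,0,5.8,-9.9,0,-1],
    [0,0,0,5.88,-10,0,-1],
    [0,0,0,5.88,-10,0,-1],
    [0,0,0,5.88,-10,0,-1],
    [0,0,0,5.88,-10,0,-1]
  ],
  "newtons": 20
}}

```text
time: 2.48
eef_pos: [0.4948, -0.0939, 0.2501]
eef_rot: [-0.428, -3.112, -0.0]
ft_force: [-0.5, 0.3, 0.0]
grip_width: -0.0
grasp_force: 0.0
```

```bash
python3 -c "
from h import *
s=status.state();print(s['time'],s['joint_pos'].round(3),s['eef_pos'].round(4),s['eef_rot'].round(3),s['grip_width'])"
```

```text
2.475 [-0.188  0.224 -0.187  1.16   0.     0.086] [ 0.4948 -0.0939  0.2501] [-0.428 -3.112 -0.   ] -1.1522260096411145e-05
```

>>> {"op": "arm_command", "data": {
  "increments": [
    [0,0,0.1,0,0,-0.2,-1],
    [0,0,0.2,0,0,-0.5,-1],
    [0,0,0.3,0,0,-0.8,-1],
    [0,0,0.4,0,0,-1.1,-1],
    [0,0,0.46,0,0,-1.3,-1],
    [0,0,0.46,0,0,-1.42,-1],
    [0,0,0.46,0,0,-1.42,-1],
    [0,0,0.46,0,0,-1.42,-1]
  ]
}}

```text
time: 3.48
eef_pos: [0.4956, -0.0946, 0.1654]
eef_rot: [-0.29, 3.127, -0.0]
ft_force: [0.1, -0.0, -1.1]
grip_width: 0.0003
grasp_force: 0.0
```

```bash
python3 - <<'E'
from h import *
p,d=optics.capture("side"); q,_=optics.capture("top")
a=cv2.resize(p[150:300,250:420],None,fx=3,fy=3,interpolation=2); b=cv2.resize(q[150:250,270:385],None,fx=2.5,fy=2.5,interpolation=2)
o=np.zeros((450,800,3),np.uint8); o[:,:510]=a; o[:250,510:797]=b[:250,:287]; cv2.imwrite("pics/pt.png",o[:,:,::-1])
E
```

```text
(no output)
```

View pics/pt.png

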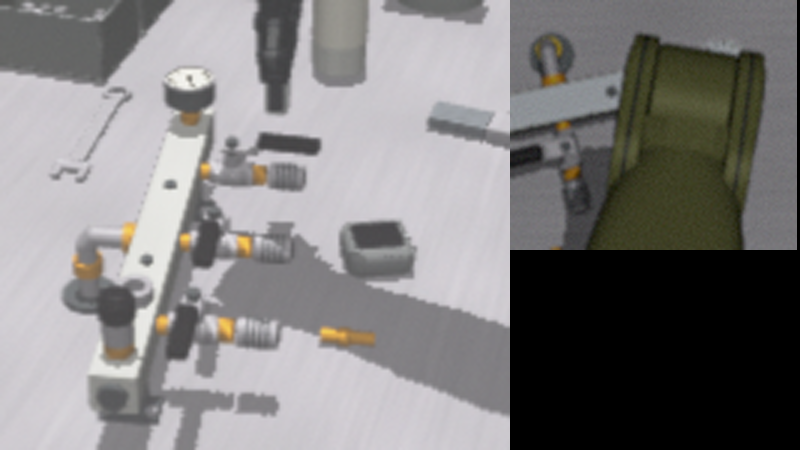

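The fingertips (277,108 in the crop) hang just above the open sleeve (290,142), with a clear gap. I'll hold there.

>>> {"op": "arm_command", "data": {
  "increments": [
    [0,0,0,0,0,0,-1],
    [0,0,0,0,0,0,-1],
    [0,0,0,0,0,0,-1],
    [0,0,0,0,0,0,-1],
    [0,0,0,0,0,0,-1],
    [0,0,0,0,0,0,-1],
    [0,0,0,0,0,0,-1],
    [0,0,0,0,0,0,-1],
    [0,0,0,0,0,0,-1],
    [0,0,0,0,0,0,-1],
    [0,0,0,0,0,0,-1],
    [0,0,0,0,0,0,-1],
    [0,0,0,0,0,0,-1],
    [0,0,0,0,0,0,-1],
    [0,0,0,0,0,0,-1],
    [0,0,0,0,0,0,-1],
    [0,0,0,0,0,0,-1]
  ]
}}

```text
time: 5.7
eef_pos: [0.4952, -0.0947, 0.1648]
eef_rot: [0.29, -3.128, 0.0]
ft_force: [-0.2, 0.2, 0.4]
grip_width: -0.0002
grasp_force: 0.0
```

>>> {"op": "arm_command", "data": {
  "increments": [
    [0,0,0,-0.05,-0.3,0,-1],
    [0,0,0,-0.1,-0.6,0,-1],
    [0,0,0,-0.2,-0.8,0,-1],
    [0,0,0,-0.2,-0.82,-0.2,-1],
    [0,0,0,-0.2,-0.82,-0.45,-1],
    [0,0,0,-0.2,-0.82,-0.65,-1],
    [0,0,0,-0.2,-0.82,-0.65,-1],
    [0,0,0,-0.2,-0.82,-0.65,-1]
  ]
}}

```text
time: 6.7
eef_pos: [0.4835, -0.1438, 0.1259]
eef_rot: [-0.291, 3.128, 0.0]
ft_force: [-0.1, 0.4, -1.2]
grip_width: 0.0003
grasp_force: 0.0
```

```bash
python3 - <<'E'
from h import *
print(status.state()['eef_pos'].round(4))
X=np.array([.982,.187]);Y=np.array([-.187,.982]);S=np.array([.538,-.094]);B=np.array([.4835,-.144])
for t in [1.5,1.35,1.2,1.05,.9,.75,.6,.45,.3,.2,.1,.03,-.05]:
    c,s=np.cos(t),np.sin(t); p=S+.055*(c*Y-s*X)+(.009+.011*abs(c)+.0145*abs(s))*(-s*Y-c*X); print(t,p.round(4),((p-B)/.06).round(2))
E
```

```text
[ 0.4835 -0.1438  0.1259]
1.5 [ 0.4862 -0.1245] [0.05 0.32]
1.35 [ 0.4822 -0.1177] [-0.02  0.44]
1.2 [ 0.4791 -0.1101] [-0.07  0.57]
1.05 [ 0.4772 -0.1016] [-0.1   0.71]
0.9 [ 0.4767 -0.0926] [-0.11  0.86]
0.75 [ 0.4777 -0.0832] [-0.1   1.01]
0.6 [ 0.4805 -0.0738] [-0.05  1.17]
0.45 [ 0.485  -0.0649] [0.03 1.32]
0.3 [ 0.4912 -0.0566] [0.13 1.46]
0.2 [ 0.4962 -0.0517] [0.21 1.54]
0.1 [ 0.5019 -0.0474] [0.31 1.61]
0.03 [ 0.5062 -0.0447] [0.38 1.65]
-0.05 [ 0.5099 -0.0424] [0.44 1.69]
```

>>> {"op": "arm_command", "data": {
  "increments": [
    [0,0,0,0.05,0.15,0,-1],
    [0,0,0,0.05,0.3,0,-1],
    [0,0,0,0,0.38,0,-1],
    [0,0,0,-0.02,0.44,0,-1],
    [0,0,0,-0.05,0.5,0,-1],
    [0,0,0,-0.07,0.57,0,-1],
    [0,0,0,-0.09,0.64,0,-1],
    [0,0,0,-0.1,0.71,0,-1],
    [0,0,0,-0.11,0.78,0,-1],
    [0,0,0,-0.11,0.86,0,-1],
    [0,0,0,-0.11,0.93,0,-1],
    [0,0,0,-0.1,1.01,0,-1],
    [0,0,0,-0.08,1.09,0,-1],
    [0,0,0,-0.05,1.17,0,-1]
  ]
}}

```text
time: 8.45
eef_pos: [0.4804, -0.075, 0.1263]
eef_rot: [-0.289, 3.128, -0.006]
ft_force: [0.5, -5.5, 1.3]
grip_width: 0.0003
grasp_force: 2.2
```

>>> {"op": "arm_command", "data": {
  "increments": [
    [0,0,0,0.04,0.08,0,-1],
    [0,0,0,0.08,0.15,0,-1],
    [0,0,0,0.13,0.22,0,-1],
    [0,0,0,0.18,0.29,0,-1],
    [0,0,0,0.22,0.33,0,-1],
    [0,0,0,0.26,0.37,0,-1],
    [0,0,0,0.31,0.41,0,-1],
    [0,0,0,0.36,0.44,0,-1],
    [0,0,0,0.4,0.46,0,-1],
    [0,0,0,0.4,0.46,0,-1]
  ]
}}

```text
time: 9.7
eef_pos: [0.5028, -0.0464, 0.1253]
eef_rot: [0.29, -3.125, 0.001]
ft_force: [-2.3, -4.1, 0.2]
grip_width: -0.0
grasp_force: 1.8
```

```bash
python3 - <<'E'
from h import *
p,d=optics.capture("side")
cv2.imwrite("pics/push.png",cv2.resize(p[160:280,270:370],None,fx=4.5,fy=4.5,interpolation=2)[:,:,::-1])
E
```

```text
(no output)
```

View pics/push.png

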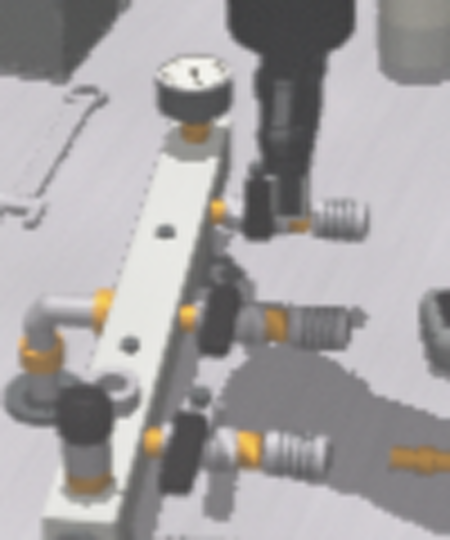

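The lever (sleeve at 257,205) lies almost parallel to the shut ones. I'll press on gently until it reaches the stop.

>>> {"op": "arm_command", "data": {
  "increments": [
    [0,0,0,0.03,0.01,0,-1],
    [0,0,0,0.06,0.01,0,-1],
    [0,0,0,0.06,0.01,0,-1]
  ]
}}

```text
time: 10.12
eef_pos: [0.507, -0.0448, 0.1253]
eef_rot: [0.291, -3.126, -0.003]
ft_force: [-4.1, -1.1, -2.3]
grip_width: 0.0002
grasp_force: 2.1
```

>>> {"op": "arm_command", "data": {
  "increments": [
    [0,0,0,0.02,0,0,-1],
    [0,0,0,0.04,0.01,0,-1],
    [0,0,0,0.04,0.01,0,-1]
  ]
}}

```text
time: 10.5
eef_pos: [0.5095, -0.044, 0.1254]
eef_rot: [0.291, -3.127, -0.003]
ft_force: [-5.0, 1.1, -2.1]
grip_width: 0.0003
grasp_force: 2.2
```

>>> {"op": "arm_command", "data": {
  "increments": [
    [0,0,0,0.02,0,0,-1],
    [0,0,0,0.04,0.01,0,-1],
    [0,0,0,0.04,0.01,0,-1]
  ]
}}

```text
time: 10.88
eef_pos: [0.5104, -0.0438, 0.1253]
eef_rot: [0.29, -3.124, -0.002]
ft_force: [-7.8, 0.3, -0.0]
grip_width: 0.0002
grasp_force: 3.9
```

>>> {"op": "arm_command", "data": {
  "increments": [
    [0,0,0,0.02,0,0,-1],
    [0,0,0,0.03,0,0,-1],
    [0,0,0,0.03,0,0,-1]
  ]
}}

```text
time: 11.25
eef_pos: [0.5105, -0.0437, 0.1253]
eef_rot: [0.29, -3.121, -0.003]
ft_force: [-10.5, 0.4, 4.3]
grip_width: -0.0
grasp_force: 5.6
```

It no longer moves and the force is climbing, so the lever is at its stop. I'll retreat and rise.

>>> {"op": "arm_command", "data": {
  "increments": [
    [0,0,0,-0.2,-0.04,0,-1],
    [0,0,0,-0.5,-0.1,0,-1],
    [0,0,0,-0.6,-0.1,0.3,-1],
    [0,0,0,-0.6,-0.1,0.8,-1],
    [0,0,0,-0.6,-0.1,1.4,-1],
    [0,0,0,-0.6,-0.1,2,-1],
    [0,0,0,-0.6,-0.1,2,-1]
  ]
}}

```text
time: 12.12
eef_pos: [0.4828, -0.0507, 0.2501]
eef_rot: [-0.289, 3.116, -0.003]
ft_force: [0.9, 0.6, -0.0]
grip_width: 0.0
grasp_force: 0.0
```

```bash
python3 - <<'E'
from h import *
p,d=optics.capture("side")
cv2.imwrite("pics/shut.png",cv2.resize(p[160:280,270:370],None,fx=4.5,fy=4.5,interpolation=2)[:,:,::-1])
print("dial",onz("side",[[313.3,176.0]],.14))
E
```

```text
dial [[ 0.59488074 -0.13916018  0.14      ]]
```

View pics/shut.png

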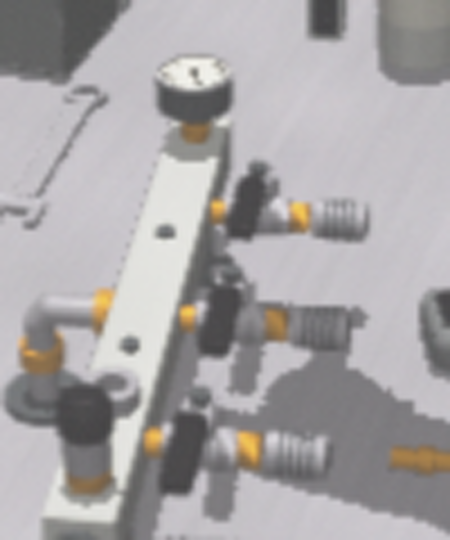

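Lever A's sleeve (247,205) is now parallel to the other two, so the valve is shut. The dial centre is at (193,72). Next I'll go to the gauge, approaching from above.

>>> {"op": "arm_command", "data": {
  "increments": [
    [0,0,0,0.3,-0.25,0,-1],
    [0,0,0,0.8,-0.6,0,-1],
    [0,0,0,1.3,-1,0,-1],
    [0,0,0,1.7,-1.35,0,-1],
    [0,0,0,1.9,-1.49,0,-1],
    [0,0,0,1.9,-1.49,0,-1],
    [0,0,0,1.9,-1.49,-0.3,-1],
    [0,0,0,1.9,-1.49,-0.6,-1],
    [0,0,0,1.9,-1.49,-0.85,-1],
    [0,0,0,1.9,-1.49,-0.98,-1],
    [0,0,0,1.9,-1.49,-0.98,-1],
    [0,0,0,1.9,-1.49,-0.98,-1],
    [0,0,0,1.9,-1.49,-0.98,-1]
  ]
}}

```text
time: 13.8
eef_pos: [0.5929, -0.1398, 0.1878]
eef_rot: [-0.29, 3.127, -0.001]
ft_force: [-0.4, 0.4, 0.5]
grip_width: -0.0
grasp_force: 0.0
```

>>> {"op": "arm_command", "data": {
  "increments": [
    [0,0,0,0,0,0,-1],
    [0,0,0,0,0,0,-1],
    [0,0,0,0,0,0,-1],
    [0,0,0,0,0,0,-1],
    [0,0,0,0,0,0,-1],
    [0,0,0,0,0,0,-1],
    [0,0,0,0,0,0,-1],
    [0,0,0,0,0,0,-1],
    [0,0,0,0,0,0,-1],
    [0,0,0,0,0,0,-1],
    [0,0,0,0,0,0,-1],
    [0,0,0,0,0,0,-1],
    [0,0,0,0,0,0,-1],
    [0,0,0,0,0,0,-1],
    [0,0,0,0,0,0,-1],
    [0,0,0,0,0,0,-1],
    [0,0,0,0,0,0,-1]
  ]
}}

```text
time: 15.92
eef_pos: [0.5924, -0.1397, 0.187]
eef_rot: [0.29, -3.128, -0.0]
ft_force: [0.4, 0.9, -0.7]
grip_width: -0.0001
grasp_force: 0.0
```

```bash
python3 - <<'E'
from h import *
p,d=optics.capture("side")
cv2.imwrite("pics/gauge.png",cv2.resize(p[130:250,270:370],None,fx=4.5,fy=4.5,interpolation=2)[:,:,::-1])
E
```

```text
(no output)
```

View pics/gauge.png

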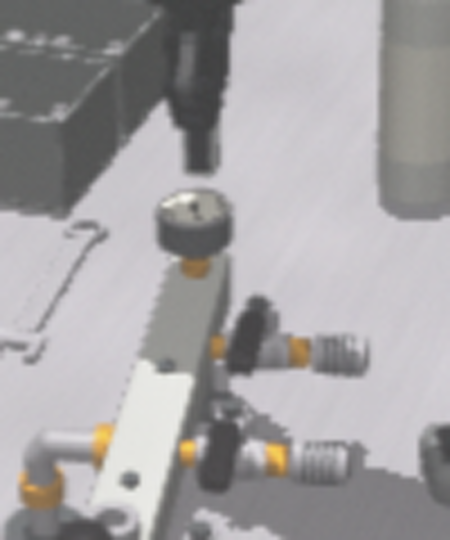

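The tips (200,170) hang above the dial's centre (194,207) without touching it, and the hold lasted over 2 s. All levers are shut, so I'm handing in.

```bash
python3 -c "
from h import *
print(manip.hand_in())"
```

```text
the job is handed in; nothing more can be done
None
```

I pointed at the open valve A, pushed its lever shut to the stop, then pointed at the gauge dial for 2 s; the job is handed in at about 16 s, and the hand-in returned no verdict.

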